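# Close a pickling pot with its double lid and take the cover back off

### The arm

A 6-joint arm with a two-finger parallel gripper is mounted at the origin on a cart in front of the work surface, level with it; the furniture and walls round the work are solid. World frame = base frame: x ahead of the robot, y to its left, z up, the work surface at z = 0. Lengths are in m, angles in rad, forces in N, time in s.
With the tool pointing down it reaches from about 0.3 to 0.95 m from the base axis. Payload 3.1 kg.
Tool frame: the origin (TCP) lies at the very end of the fingers, on their centre line; the grasp point (between the pads) lies 19 mm behind it; z points along the fingers, x is the direction in which the jaws open and shut, and the axes are right-handed (so a half turn about z gives the same grasp; the last joint's range is limited). The gripper opens to 85 mm and grips with 20 to 120 N. Pads are 22 mm wide; open, the fingers measure 114 mm over their backs; the gripper's body (76 mm by 85 mm) begins 54 mm behind the grasp point. The pads swing forward as they close: fully open they stand 13 mm farther back than shut.
Start: joints at [1.151, 0.308, 1.634, -0, 1.2, -0.07], TCP at [0.214, 0.587, 0.231] pointing down, gripper open.
Joint ranges: [-3.06, 3.06], [-0.79, 1.96], [0.05, 2.63], [-1.19, 4.34], [0.05, 2.64], [-2.94, 2.94]. Speed limits (rad/s): [2.79, 2.79, 3.14, 3.14, 3.14, 3.14].

### API

Orientations are given as a unit quaternion [x, y, z, w].
In Python, from workcell import env, let_go, close, ik, imaging gives the robot as it stands. Calls block until the motion is done:
- env.movep(position, orientation): joint-space move of the TCP to a pose.
- env.move_straight(position, attitude=None, feed=0.15, f_stop=None): straight line of the TCP; attitude=None keeps the orientation; feed is the mean speed in m/s. With f_stop (N) it stops when the force on the tool has changed by that much, and returns True; else False.
- env.move_j(angles): joint-space move.
- let_go() and close(f_grip=None): open the fingers fully, or close them until they stop; f_grip is the grip in N (None keeps the last).
- env.wait(seconds).
- ik(position, orientation): joint angles nearest the present ones, or None.
- env.state(): the state.
- imaging.camera(name): name is "side" or "top"; returns (picture, depth): 420x560x3 uint8, red, green, blue; 420x560 float32, m along the optical axis (not along the pixel's ray), 0 where there is no reading.
- imaging.camera_params(name): a dict with "camera_matrix" (3x3 intrinsics, pixels), "rvec" (rotation vector, rad) and "tvec" (3), from world to camera coordinates, as OpenCV has them. Camera axes: x right, y down, z forward; pixel columns grow to the right and rows downward; lengths in m; the calibration is good to about 2 mm. A picture is of the moment at which its call begins. camera_params takes no time and is no camera call.
A pose or a line that the arm cannot do raises env.IKError and nothing moves.
- env.close_job(): hands the job in, once; it reports no verdict.
Trained networks look in the newest picture that a camera, given by its name, has taken for a name from the list of things; names that differ only in an ending like _2 or _b are one class to them, and where a whole thing is asked for, a point or a joint stands for the part that bears it (a point fixed in the world has none). Each returns a list of dicts, best first, with "score" (0 to 1); they miss things now and then, are a little off and sometimes report something else, mostly with a low value. They report only what shows in the picture. A call takes as long as a camera call.
- imaging.spot_in(camera, label): "location" ([x, y, z] in m, in the coordinates of the camera as it stood for that picture, good to about 4 mm: the middle of the surface that is visible of it).
- imaging.masks_of(camera, label): "mask" (420x560 bool, what is visible of it).
- imaging.spot_point(camera, label): "location" ([x, y, z] in m, in the coordinates of the camera as it stood for that picture, good to about 4 mm: a listed point, or the origin of a listed thing).
The state is a dict: "time": time; "joints": joint angles; "qd": joint speeds; "effort": joint torques, N m; "tool_pos": TCP position; "eef_rot": TCP orientation; "ft_force": force on the tool from outside, world axes, zero at the start; "wrist_torque": the same for the moment, N m; "width": finger opening in m.
Only numpy, scipy, OpenCV 4.12 (cv2) and the standard library are available. Lean on these libraries where they do the work, as an engineer would, in place of code of your own. Each camera call takes 0.05 s, during which the arm holds its last target.

### The job

Pick up the nested pair of wooden lids together from the cork trivet by the inner lid's upright handle, lower the pair onto the wide pot (the one whose mouth it fits) so that the inner lid sits fully home, and let go of that handle. Then take the outer lid alone by its collar and lift it straight up until it is quite clear of the inner lid's handle, leaving the inner lid seated and undisturbed. Finish still holding the outer lid level and still in the air above the pot; leave the pots and the other things where they stand.

Things in the scene. Friction and masses are not known exactly. Their poses are not given: they have to be found in the camera images.
- trivet: round cork trivet, 144 mm across, 8 mm thick, fixed; the pair of lids stands on it. Origin: centre of its underside
- inner_handle (a point): centre of the part of the inner lid's handle that shows above the outer lid's collar. The handle is an upright wooden tab, 16 mm thick along this point's x, 30 mm wide along its y; it shows from 16 mm below this point (top of the collar, when nested) to 16 mm above (its top). Only lifting by this tab lifts both lids: the outer lid rests loosely on the inner one. z up. The inner lid weighs about 0.22 kg
- inner_seat (a point): centre of the underside of the inner lid's flange, the face that rests on the pot's rim, 62 mm below inner_handle; flange 114 mm across, 8 mm thick. Below it a plug 92 mm across with a bevelled foot reaches 12 mm down. x, y, z as inner_handle; z up
- outer_collar (a point): centre of the outer lid's collar, half-way up. The collar is a rectangular wooden sleeve round the inner lid's tab: outside 44 mm along this point's x, 54 mm along its y, from 15 mm below to 15 mm above this point, open at the top and bottom (slot 24 by 38 mm, 4 mm play all round the tab). It stands on the flat top of the round outer lid, 132 mm across. z up. The outer lid weighs about 0.2 kg
- outer_under (a point): centre of the underside of the outer lid, the face that rests on the inner lid's flange; 23 mm below outer_collar and, when nested, 8 mm above inner_seat. A skirt hangs 6 mm lower round the edge and fits loosely over the flange. z up
- wide_pot_mouth (a point): centre of the mouth, level with the rim, of the wide open white pot: 75 mm tall, 126 mm across, mouth 100 mm across inside, rim 116 mm across outside, loose, 2 kg. The lids belong here: seated, inner_seat is at this point
- narrow_pot_mouth (a point): centre of the mouth, level with the rim, of the narrow open white pot: 75 mm tall, 110 mm across, mouth 74 mm across inside (too small for the plug), loose, 2 kg; a bystander
- spice_basket: black wire spice basket hung on the wall over the back of the worktop, fixed: keep the gripper and wrist out of it. Seen from its origin (below its floor) it spans x from -0.105 to +0.082 m (its front is towards the robot), y from -0.148 to +0.124 m, z from 0 to 0.25 m; its underside is about 0.3 m above the worktop
- lemon: lemon, about 83x58x58 mm, loose bystander; origin: underside
- garlic: garlic bulb, about 53 mm, loose bystander; origin: underside
- timer: round wind-up egg timer, 55 mm across, 56 mm tall, loose bystander; origin: underside
- mug: mug with one handle, 80x113x89 mm, loose bystander; origin: underside
- shaker: shaker with a rounded grey top, 44 mm across, 90 mm tall, loose bystander; origin: underside
- inner_lid: the inner lid as a whole; origin: centre of the plug's underside, 12 mm below inner_seat; axes as inner_handle
- outer_lid: the outer lid as a whole; origin and axes as outer_under
- wide_pot: the wide pot; origin: centre of its underside, 75 mm below its mouth
- narrow_pot: the narrow pot; origin: centre of its underside, 75 mm below its mouth

How it is judged:
By the outcome, as a careful person would: the job done as asked, in the order asked, and still so for the second after the job is handed in, while the arm keeps its last pose, push and grip.
It also fails if it takes over 58 s, if anything falls off the work surface, if the arm or the gripper's body presses on something with over 40 N, if the wrist force passes 120 N, or if a joint passes its speed limit or range.

## Working session

There is one attempt and no reset: what is moved stays moved. The work goes in short steps, each a Python script; the robot and the scene stay as the last script left them, time stands still between calls to the robot, and variables do not carry over. Pictures are saved under pics/ and viewed, and the job is handed in when it is done.

```bash
ls; mkdir -p pics
cat > h.py <<'E'
import numpy as np, cv2
from scipy.spatial.transform import Rotation as R
from workcell import env, let_go, close, ik, imaging
def c2w(cam,p):
    P=imaging.camera_params(cam); Rm=cv2.Rodrigues(np.array(P["rvec"],float))[0]
    return (np.atleast_2d(p)-np.array(P["tvec"],float).ravel())@Rm
def cloud(cam,depth):
    K=np.array(imaging.camera_params(cam)["camera_matrix"])
    v,u=np.mgrid[:depth.shape[0],:depth.shape[1]]
    p=np.dstack([(u-K[0,2])/K[0,0]*depth,(v-K[1,2])/K[1,1]*depth,depth])
    return c2w(cam,p.reshape(-1,3)).reshape(p.shape)
def snap(cam,name):
    im,d=imaging.camera(cam); cv2.imwrite(f"pics/{name}.png",im[:,:,::-1]); return im,d
E
python3 - <<'E'
from h import *
for c in ("side","top"):
    im,d=snap(c,c+"0"); np.save(c+"0.npy",d)
    for l in ["inner_handle","outer_collar","wide_pot_mouth","narrow_pot_mouth","trivet","spice_basket","inner_seat","mug","shaker","timer","garlic","lemon"]:
        r=imaging.spot_point(c,l)
        print(c,l,[(round(x["score"],2),c2w(c,x["location"])[0].round(3)) for x in r[:2]])
s=env.state(); print(s)
E
```

```text
pics
side inner_handle [(0.78, array([ 0.471, -0.25 ,  0.08 ]))]
side outer_collar [(0.76, array([ 0.474, -0.245,  0.051]))]
side wide_pot_mouth [(0.75, array([0.502, 0.257, 0.078]))]
side narrow_pot_mouth [(0.83, array([ 0.494, -0.025,  0.079])), (0.65, array([ 0.473, -0.246,  0.081]))]
side trivet [(0.67, array([ 0.478, -0.239,  0.002]))]
side spice_basket []
side inner_seat [(0.71, array([ 0.474, -0.248,  0.018])), (0.48, array([ 0.654, -0.456,  0.001]))]
side mug [(0.64, array([ 0.652, -0.457, -0.001]))]
side shaker [(0.62, array([0.611, 0.202, 0.001])), (0.49, array([ 0.649, -0.264, -0.001]))]
side timer [(0.69, array([ 0.648, -0.264, -0.001]))]
side garlic [(0.53, array([ 0.653, -0.124,  0.   ]))]
side lemon [(0.56, array([ 0.64 , -0.014,  0.001]))]
top inner_handle [(0.54, array([ 0.476, -0.251,  0.078]))]
top outer_collar [(0.78, array([ 0.474, -0.246,  0.049]))]
top wide_pot_mouth [(0.66, array([ 0.474, -0.24 ,  0.001])), (0.64, array([0.501, 0.257, 0.077]))]
top narrow_pot_mouth [(0.88, array([ 0.492, -0.024,  0.078]))]
top trivet [(0.75, array([ 0.475, -0.24 ,  0.001])), (
[... 347 characters left out ...]
ray([ 0.64 , -0.016,  0.003]))]
{'time': 1.3, 'joints': array([ 1.15127960e+00,  3.08077661e-01,  1.63378072e+00, -6.78613898e-06,
        1.19969898e+00, -6.97038615e-02]), 'qd': array([ 0.00211764, -0.00141895, -0.00040029,  0.00036376,  0.00267454,
        0.00080355]), 'effort': array([-1.42348072e-03, -4.15283346e+01, -2.77074069e+01, -6.27071336e-05,
        1.34696682e-03,  1.26796400e-05]), 'tool_pos': array([0.21423846, 0.58715374, 0.23129515]), 'eef_rot': array([ 8.19365516e-01,  5.73271446e-01,  1.67587054e-05, -6.37516588e-06]), 'ft_force': array([-0.03905129,  0.35346543, -0.59763007]), 'wrist_torque': array([-0.0372982 , -0.00359167, -0.01265374]), 'width': 0.08539476578615322}
```

View pics/side0.png

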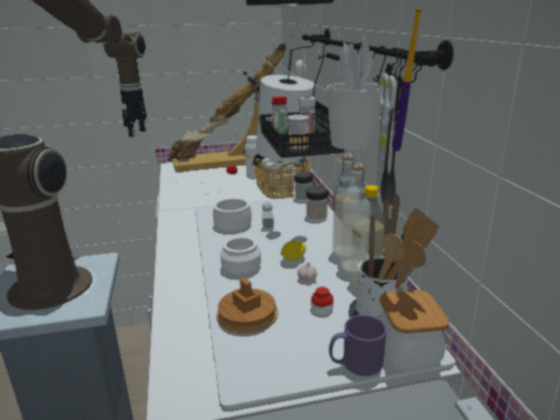

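View pics/top0.png

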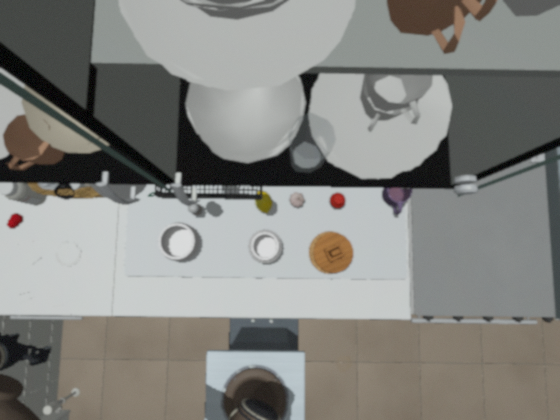

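Run:
```python
from h import *
from scipy.optimize import least_squares
for c in ("side","top"):
    d=np.load(c+"0.npy"); im=cv2.imread(f"pics/{c}0.png"); W=cloud(c,d); ok=d>0
    def sel(cx,cy,r,z0,z1): 
        m=ok&(np.hypot(W[...,0]-cx,W[...,1]-cy)<r)&(W[...,2]>z0)&(W[...,2]<z1); return m
    # rims
    for n,cx,cy in (("wide",.502,.257),("narrow",.493,-.025)):
        p=W[sel(cx,cy,.08,.068,.085)]
        f=p[np.abs(p[:,2]-np.median(p[:,2]))<.003]
        h=np.hypot(f[:,0]-cx,f[:,1]-cy)
        (a,b),r=cv2.minEnclosingCircle(f[:,:2].astype(np.float32))
        print(c,n,len(f),np.median(f[:,2]),a,b,r)
    for n,z0,z1 in (("tab",.088,.12),("collar",.056,.072),("lidtop",.032,.042)):
        p=W[sel(.474,-.247,.08,z0,z1)]
        if len(p)<5: print(c,n,len(p));continue
        print(c,n,len(p),p.mean(0).round(4),np.percentile(p[:,2],[5,50,95]).round(4),cv2.minAreaRect((p[:,:2]*1000).astype(np.float32)))
    p=W[ok&(W[...,0]>.45)&(W[...,0]<1.0)&(W[...,2]>.2)&(W[...,2]<.6)&(np.abs(W[...,1])<.6)]
    if len(p): print(c,"high",len(p),np.percentile(p,[1,50,99],axis=0).round(3))
    print(c,"campos",c2w(c,[0,0,0]))
```

```text
side wide 166 0.0747456392401713 0.5037834048271179 0.25321540236473083 0.06275313347578049
side narrow 193 0.0753299985877729 0.4928354322910309 -0.02590416558086872 0.04891045019030571
side tab 90 [ 0.4725 -0.2542  0.0958] [0.0891 0.097  0.1001] ((473.42767333984375, -250.5799560546875), (17.76750373840332, 29.155807495117188), 21.017921447753906)
side collar 291 [ 0.4715 -0.2605  0.0645] [0.0571 0.0656 0.0694] ((474.0722961425781, -251.2108917236328), (47.149688720703125, 55.62091064453125), 22.526145935058594)
side lidtop 1128 [ 0.4707 -0.2682  0.037 ] [0.0343 0.0371 0.0394] ((473.5238342285156, -254.09046936035156), (130.548583984375, 126.06332397460938), 2.4725773334503174)
side high 52565 [[ 0.615 -0.596  0.205]
 [ 0.857 -0.334  0.417]
 [ 0.86   0.483  0.596]]
side campos [[ 0.36926143 -1.1287975   0.64353388]]
top wide 195 0.07431621564618483 0.5022278428077698 0.2552349865436554 0.057944852858781815
top narrow 137 0.07484139486378356 0.4907795786857605 -0.026829645037651062 0.04475538060069084
top tab 49 [ 0.4724 -0.2489  0.0978] [0.0937 0.0978 0.1025] ((472.50372314453125, -249.6075439453125), (15.481012344360352, 29.27237319946289), 26.825132369995117)
top collar 155 [ 0.4732 -0.2494  0.0653] [0.0594 0.0656 0.0698] ((473.0968322753906, -250.52645874023438), (43.871009826660156, 54.488494873046875), 25.0562744140625)
top lidtop 958 [ 0.4718 -0.2501  0.0366] [0.0328 0.0366 0.0406] ((472.6092834472656, -250.47482299804688), (127.3026123046875, 128.45819091796875), 0.7680904269218445)
top high 1316 [[ 0.604 -0.023  0.208]
 [ 0.621  0.162  0.31 ]
 [ 0.649  0.435  0.365]]
top campos [[ 0.43702116 -0.06822915  1.43215466]]
```

The side view shows the nested pair at about (247,305), the narrow pot at (240,255), the wide pot at (232,214) and the basket at about (300,130). In the top view the pair is at (331,252) and the wide pot at (179,242). Fits from the two cameras agree: tab at (0.473, -0.250) with its thin axis at about +24°, and the wide mouth at (0.502, 0.255). Next I check IK for the planned poses and find the basket.

```bash
cat >> h.py <<'E'
def q(a): # tool down, jaw axis at yaw a deg
    c,s=np.cos(np.radians(a)),np.sin(np.radians(a))
    return R.from_matrix(np.array([[c,s,0],[s,-c,0],[0,0,-1]])).as_quat()
E
python3 - <<'E'
from h import *
d=np.load("side0.npy");W=cloud("side",d)
im=cv2.imread("pics/side0.png")
m=(d>0)&(W[...,0]>.52)&(W[...,0]<.85)&(W[...,1]>-.1)&(W[...,1]<.45)&(W[...,2]>.28)&(W[...,2]<.58)&(im.max(2)<60)
p=W[m];print(len(p),np.percentile(p,[1,10,50,90,99],axis=0).round(3))
m=(d>0)&(W[...,1]>-.35)&(W[...,1]<.45)&(W[...,0]>.4)&(W[...,2]>.12)&(W[...,0]<.62)
p=W[m];print(len(p),p[:,0].min() if len(p) else 0, p[np.argsort(p[:,0])[:8]].round(3))
r=imaging.spot_in("side","spice_basket");print([(x["score"],c2w("side",x["location"])) for x in r])
for a in (24,-156,79,-101):
  for P in ([.473,-.25,.069],[.473,-.25,.2],[.502,.2555,.25],[.502,.2555,.12]):
    j=ik(np.array(P),q(a)); print(a,P,None if j is None else np.round(j,2))
E
```

```text
2122 [[ 0.605 -0.027  0.306]
 [ 0.607 -0.023  0.308]
 [ 0.709  0.056  0.339]
 [ 0.802  0.246  0.56 ]
 [ 0.832  0.387  0.572]]
779 0.5755549993846628 [[0.576 0.148 0.668]
 [0.576 0.147 0.67 ]
 [0.576 0.181 0.668]
 [0.576 0.134 0.665]
 [0.576 0.198 0.671]
 [0.576 0.119 0.665]
 [0.576 0.047 0.666]
 [0.576 0.119 0.667]]
[]
24 [0.473, -0.25, 0.069] [-0.57  0.35  1.95 -0.    0.84 -0.99]
24 [0.473, -0.25, 0.2] [-0.57  0.17  1.87 -0.    1.1  -0.99]
24 [0.502, 0.2555, 0.25] [ 0.39  0.17  1.76 -0.    1.21 -0.03]
24 [0.502, 0.2555, 0.12] [ 0.39  0.32  1.86 -0.    0.95 -0.03]
-156 [0.473, -0.25, 0.069] [-0.57  0.35  1.95 -0.    0.84  2.16]
-156 [0.473, -0.25, 0.2] [-0.57  0.17  1.87 -0.    1.1   2.16]
-156 [0.502, 0.2555, 0.25] None
-156 [0.502, 0.2555, 0.12] None
79 [0.473, -0.25, 0.069] [-0.57  0.35  1.95 -0.    0.84 -1.95]
79 [0.473, -0.25, 0.2] [-0.57  0.17  1.87 -0.    1.1  -1.95]
79 [0.502, 0.2555, 0.25] [ 0.39  0.17  1.76 -0.    1.21 -0.99]
79 [0.502, 0.2555, 0.12] [ 0.39  0.32  1.86 -0.    0.95 -0.99]
-101 [0.473, -0.25, 0.069] [-0.57  0.35  1.95 -0.    0.84  1.2 ]
-101 [0.473, -0.25, 0.2] [-0.57  0.17  1.87 -0.    1.1   1.2 ]
-101 [0.502, 0.2555, 0.25] [ 0.39  0.17  1.76 -0.    1.21  2.16]
-101 [0.502, 0.2555, 0.12] [ 0.39  0.32  1.86 -0.    0.95  2.16]
```

Run:
```python
from h import *
Q=q(24)
env.move_straight([.36,.25,.27],feed=.25)
env.move_straight([.40,-.1,.26],Q,feed=.25)
env.move_straight([.473,-.25,.16],Q,feed=.2)
im,d=snap("side","side1")
print(env.move_straight([.473,-.25,.0695],Q,feed=.08,f_stop=8))
s=env.state();print(s["time"],s["tool_pos"].round(4),s["ft_force"].round(2))
snap("side","side2");snap("top","top2")
```

```text
False
6.9917 [ 0.4736 -0.2504  0.0701] [ 0.03 -0.6   0.64]
```

```bash
python3 -c "
import cv2
a=cv2.imread('pics/side2.png')[220:350,170:330];cv2.imwrite('pics/side2c.png',cv2.resize(a,None,fx=4,fy=4,interpolation=2))"
```

```text
(no output)
```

View pics/side2c.png

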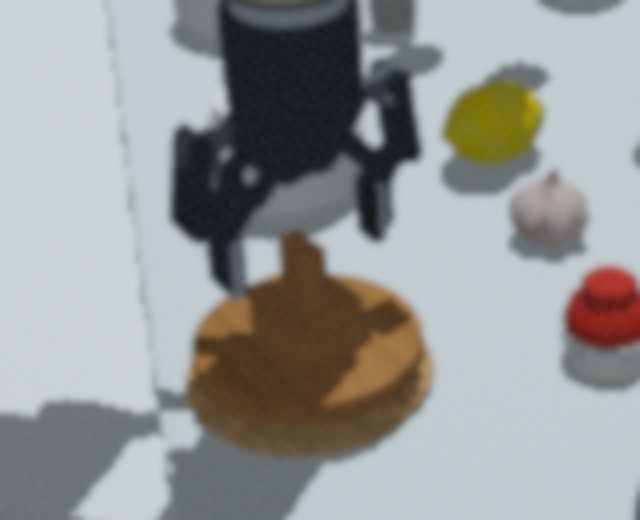

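The jaws straddle the tab (crop about (300,255)) with similar gaps on both sides and clear of the collar. I close and lift.

Run:
```python
from h import *
Q=q(24)
close(60)
s=env.state();print(s["time"],s["tool_pos"].round(4),s["ft_force"].round(2),s["wrist_torque"].round(2),s["width"])
p=s["tool_pos"]
env.move_straight([p[0],p[1],p[2]+.13],Q,feed=.1)
s=env.state();print(s["time"],s["tool_pos"].round(4),s["ft_force"].round(2),s["wrist_torque"].round(2),s["width"])
im,d=snap("side","side3")
a=im[150:350,150:350,::-1];cv2.imwrite('pics/side3c.png',cv2.resize(a,None,fx=3,fy=3,interpolation=2))
```

```text
7.7333 [ 0.4733 -0.2502  0.0697] [0.83 0.15 0.54] [ 0.01 -0.02 -0.01] 0.015242727046252255
9.1833 [ 0.4727 -0.2498  0.1987] [ 0.29  0.61 -4.51] [ 0.01 -0.04  0.01] 0.014937545185212064
```

View pics/side3c.png

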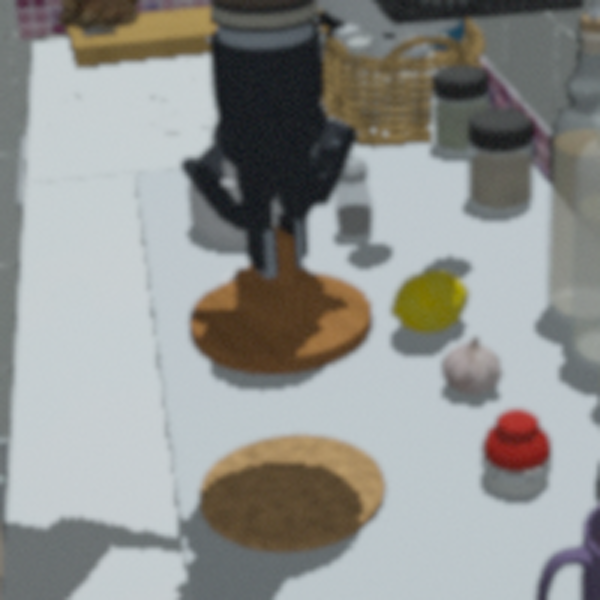

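Both lids are up (4.5 N change in force) and level. I move to the wide pot.

Run:
```python
from h import *
Q=q(24)
env.move_straight([.46,0,.21],Q,feed=.2)
env.move_straight([.5025,.2555,.20],Q,feed=.2)
env.move_straight([.5025,.2555,.150],Q,feed=.1)
s=env.state();print(s["time"],s["tool_pos"].round(4),s["ft_force"].round(2),s["width"])
for c in("side","top"):
    im,d=snap(c,c+"4"); W=cloud(c,d); 
    for (n,x,y,z0,z1) in (("lid",.502,.2555,.105,.125),("narrow",.493,-.025,.068,.085),("potrim",.502,.2555,.068,.082)):
        p=W[(d>0)&(np.hypot(W[...,0]-x,W[...,1]-y)<.08)&(W[...,2]>z0)&(W[...,2]<z1)]
        if len(p)>5:
            cc,r=cv2.minEnclosingCircle(p[:,:2].astype(np.float32)); print(c,n,len(p),np.round(cc,4),round(r,4),np.percentile(p[:,2],[5,50,95]).round(4))
    a=im[150:300,150:350,::-1] if c=="side" else im[170:300,100:300,::-1];cv2.imwrite(f'pics/{c}4c.png',cv2.resize(a,None,fx=4,fy=4,interpolation=2)[:600])
```

```text
12.7333 [0.5028 0.2555 0.1501] [-0.49  0.48 -4.18] 0.015066336726447421
side lid 498 [0.5024 0.251 ] 0.0676 [0.107  0.1176 0.1208]
side narrow 285 [ 0.4892 -0.027 ] 0.0474 [0.0688 0.0746 0.0776]
side potrim 150 [0.5023 0.2465] 0.058 [0.0688 0.0745 0.0778]
top lid 695 [0.5035 0.2541] 0.0658 [0.1122 0.1173 0.1216]
top narrow 202 [ 0.4903 -0.0276] 0.0456 [0.07   0.0746 0.0791]
```

View pics/side4c.png

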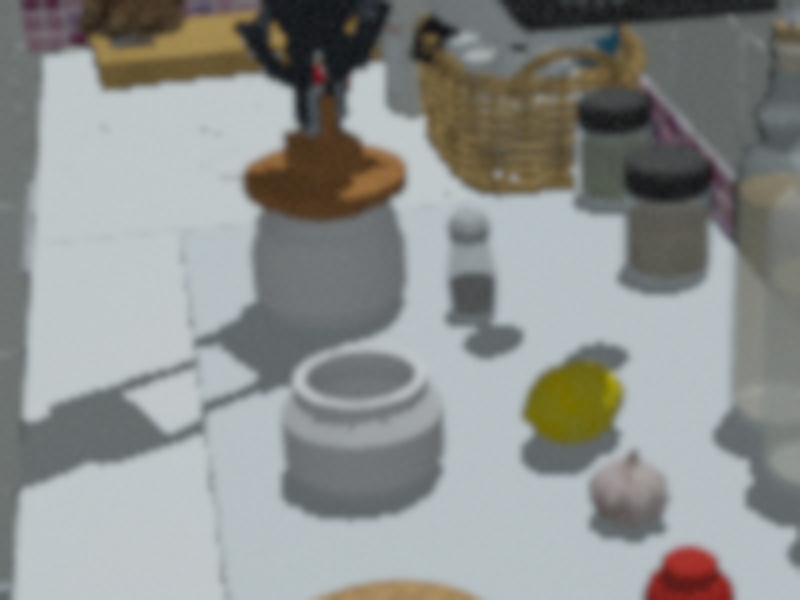

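View pics/top4c.png

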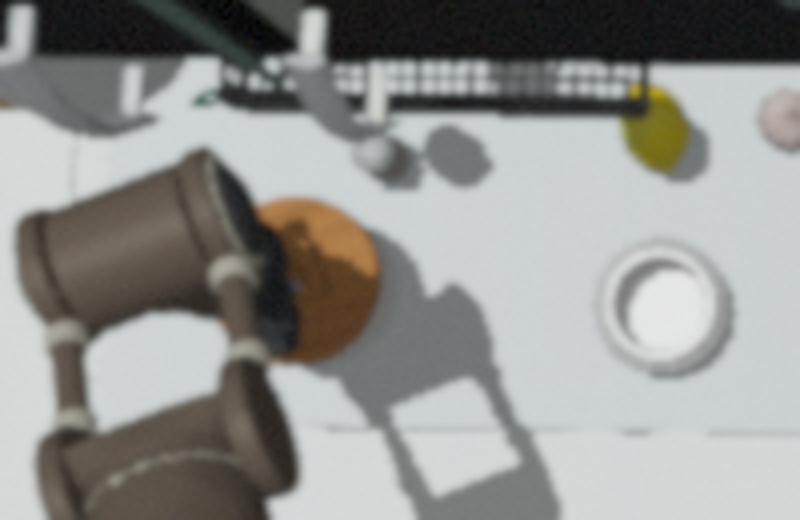

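Run:
```python
from h import *
Q=q(24)
r=env.move_straight([.5022,.2555,.121],Q,feed=.03,f_stop=7)
s=env.state();print(r,s["time"],s["tool_pos"].round(4),s["ft_force"].round(2),s["wrist_torque"].round(2),s["width"])
```

```text
True 13.6333 [0.5019 0.2554 0.1242] [-0.38  0.09  4.28] [-0.05  0.06 -0.01] 0.01499713940047726
```

Contact came at TCP z = 0.1242. I predicted 0.1247 for fully home, so the lid is seated. I release, rise and look.

Run:
```python
from h import *
Q=q(24)
let_go()
p=env.state()["tool_pos"]
env.move_straight([p[0],p[1],.23],Q,feed=.12)
env.move_straight([.40,.20,.26],Q,feed=.2)
s=env.state();print(s["time"],s["tool_pos"].round(4),s["ft_force"].round(2),s["width"])
for c in("side","top"):
    im,d=snap(c,c+"5"); W=cloud(c,d); 
    for (n,z0,z1) in (("lidtop",.087,.097),("collar",.113,.126),("tab",.145,.165)):
        p=W[(d>0)&(np.hypot(W[...,0]-.502,W[...,1]-.2555)<.08)&(W[...,2]>z0)&(W[...,2]<z1)]
        if len(p)>5:
            a,b,t=cv2.minAreaRect((p[:,:2]*1000).astype(np.float32)); print(c,n,len(p),np.round(a,1),np.round(b,1),round(t,1),np.percentile(p[:,2],[5,50,95]).round(4))
            if n=="lidtop":
                A=np.c_[p[:,:2]-p[:,:2].mean(0),np.ones(len(p))]; print("tilt",np.linalg.lstsq(A,p[:,2],rcond=None)[0].round(4))
    a=im[150:300,150:350,::-1] if c=="side" else im[170:300,100:300,::-1];cv2.imwrite(f'pics/{c}5c.png',cv2.resize(a,None,fx=4,fy=4,interpolation=2)[:600])
    for l in("inner_handle","outer_collar"):
        print(c,l,[(round(x["score"],2),c2w(c,x["location"])[0].round(4)) for x in imaging.spot_point(c,l)[:1]])
```

```text
16.1083 [0.4006 0.2002 0.2599] [-0.21 -0.13  0.03] 0.0853179506541022
side lidtop 395 [502.  247.3] [121.7 127.8] 84.9 [0.0886 0.0922 0.0948]
tilt [0.0055 0.0107 0.092 ]
side collar 111 [502.5 251.6] [46.1 55.2] 22.3 [0.114  0.1203 0.1243]
side tab 35 [500.8 251.3] [16.3 30.3] 26.9 [0.1455 0.1511 0.155 ]
side inner_handle [(0.54, array([0.5019, 0.2584, 0.137 ]))]
side outer_collar [(0.69, array([0.5055, 0.2563, 0.105 ]))]
top lidtop 866 [506.5 252. ] [129.8 120.2] 63.1 [0.0878 0.091  0.0951]
tilt [ 0.0013 -0.0021  0.0911]
top collar 157 [501.8 254.8] [44.8 55.2] 22.1 [0.1155 0.12   0.1245]
top tab 56 [501.6 255.1] [16.1 30.5] 21.9 [0.1455 0.1518 0.1548]
top inner_handle [(0.62, array([0.5006, 0.2577, 0.1307]))]
top outer_collar [(0.56, array([0.5041, 0.2573, 0.1052]))]
```

View pics/side5c.png

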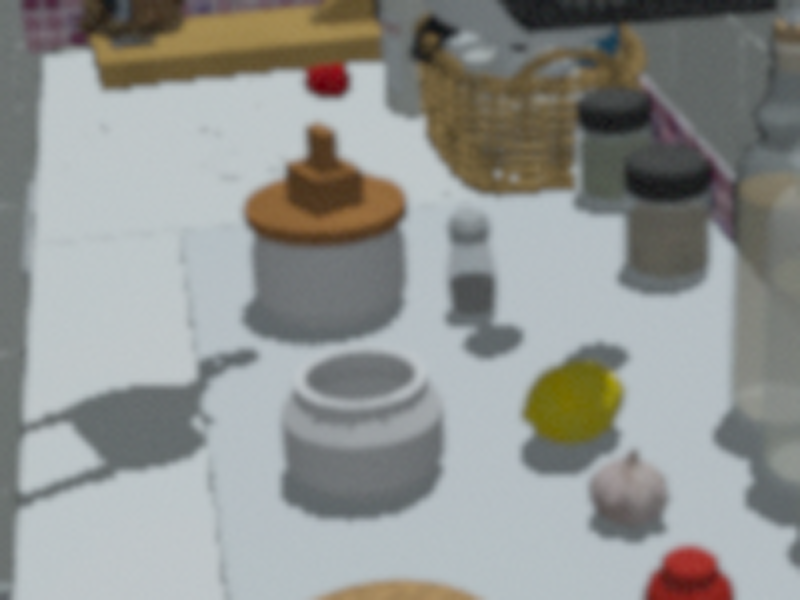

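View pics/top5c.png

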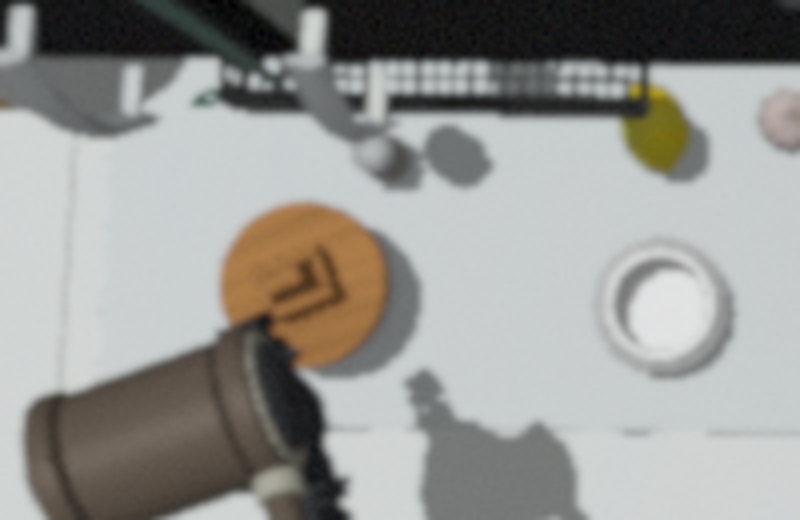

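The pair is seated: lid top at 0.091, collar top at about 0.120, tab top at about 0.152–0.153, all as expected, and level. In the top crop the collar is at (305,280), clear of everything. Now I grip the collar.

Run:
```python
from h import *
Q=q(23)
x,y=.502,.2553
env.move_straight([x,y,.235],Q,feed=.2)
env.move_straight([x,y,.125],Q,feed=.12,f_stop=8)
r=env.move_straight([x,y,.0915],Q,feed=.04,f_stop=5)
s=env.state();print(r,s["time"],s["tool_pos"].round(4),s["ft_force"].round(2),s["wrist_torque"].round(2))
if r: raise SystemExit
close(50)
s=env.state();print(s["time"],s["tool_pos"].round(4),s["ft_force"].round(2),s["wrist_torque"].round(2),s["width"])
im,d=snap("side","side6")
a=im[150:300,150:350,::-1];cv2.imwrite('pics/side6c.png',cv2.resize(a,None,fx=4,fy=4,interpolation=2)[:600])
```

```text
False 19.2 [0.5022 0.2554 0.0917] [0.71 0.31 1.31] [-0.02 -0.01 -0.04]
19.6667 [0.5023 0.2554 0.092 ] [-0.82  0.53  2.1 ] [-0.07  0.13  0.04] 0.04324340318921657
```

View pics/side6c.png

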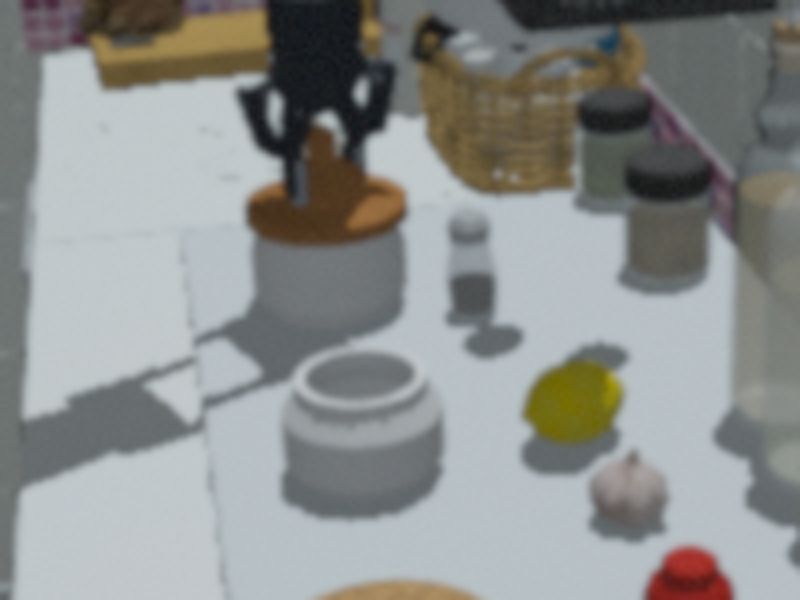

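Run:
```python
from h import *
p=env.state()["tool_pos"]; Q=env.state()["eef_rot"]
for dz,f in ((.012,.03),(.05,.05),(.12,.06)):
    r=env.move_straight([p[0],p[1],p[2]+dz],Q,feed=f,f_stop=12)
    s=env.state();print(r,s["time"],s["tool_pos"].round(4),s["ft_force"].round(2),s["wrist_torque"].round(2),s["width"])
env.wait(.5)
for c in("side","top"):
    im,d=snap(c,c+"7"); W=cloud(c,d); 
    for (n,z0,z1,rr) in (("outertop",.203,.216,.08),("tab",.145,.16,.03),("innerflange",.078,.09,.06),("potrim",.070,.078,.08)):
        q_=W[(d>0)&(np.hypot(W[...,0]-.502,W[...,1]-.2555)<rr)&(W[...,2]>z0)&(W[...,2]<z1)]
        if len(q_)>5:
            a,b,t=cv2.minAreaRect((q_[:,:2]*1000).astype(np.float32)); print(c,n,len(q_),np.round(a,1),np.round(b,1),round(t,1),np.percentile(q_[:,2],[5,50,95]).round(4))
            if n=="outertop":
                A=np.c_[q_[:,:2]-q_[:,:2].mean(0),np.ones(len(q_))]; print("tilt",np.linalg.lstsq(A,q_[:,2],rcond=None)[0].round(4))
    a=im[120:270,150:350,::-1] if c=="side" else im[170:300,100:300,::-1];cv2.imwrite(f'pics/{c}7c.png',cv2.resize(a,None,fx=4,fy=4,interpolation=2)[:600])
    for l in("inner_seat","inner_handle","outer_under","wide_pot","narrow_pot_mouth"):
        print(c,l,[(round(x["score"],2),c2w(c,x["location"])[0].round(4)) for x in imaging.spot_point(c,l)[:1]])
```

```text
False 20.2833 [0.5022 0.2554 0.104 ] [-0.07 -0.32 -2.45] [-0.    0.02  0.01] 0.043427270973066076
False 21.1917 [0.502  0.2553 0.1417] [-0.06  0.99 -1.75] [-0.01  0.04 -0.01] 0.043120111802981156
False 22.5083 [0.5018 0.2552 0.2113] [-0.84  0.34 -2.14] [-0.03  0.03 -0.02] 0.043044741998727126
side outertop 396 [500.4 242.9] [118.4 127.2] 81.9 [0.2047 0.2116 0.2139]
tilt [0.0049 0.0343 0.2109]
side tab 34 [501.  252.5] [14.9 29.7] 25.6 [0.1462 0.1512 0.1556]
side innerflange 375 [502.1 251.8] [110.4 109.4] 84.3 [0.0804 0.084  0.0861]
side potrim 88 [501.  221.2] [ 53.  112.4] 87.2 [0.0703 0.074  0.0775]
side inner_seat [(0.65, array([0.5024, 0.2569, 0.0745]))]
side inner_handle [(0.8, array([0.5009, 0.2609, 0.1352]))]
side outer_under [(0.64, array([0.5015, 0.2557, 0.2019]))]
side wide_pot [(0.91, array([ 0.5022,  0.257 , -0.0036]))]
side narrow_pot_mouth [(0.9, array([ 0.4927, -0.0251,  0.0796]))]
top outertop 701 [499.5 242.3] [105.8 128.8] 72.5 [0.207  0.2109 0.2142]
tilt [-3.100e-03 -1.000e-04  2.108e-01]
top tab 8 [503.7 261.8] [ 4.5 11.1] 19.8 [0.1517 0.1536 0.1551]
top innerflange 156 [499.2 235.8] [90.9 80.7] 27.4 [0.0786 0.0826 0.0877]
top potrim 28 [492.2 218. ] [ 39.7 108.6] 75.5 [0.0709 0.0761 0.0778]
top inner_seat [(0.64, array([0.5061, 0.2561, 0.0768]))]
top inner_handle [(0.74, array([0.5024, 0.2569, 0.1337]))]
top outer_under [(0.81, array([0.5024, 0.2567, 0.2062]))]
top wide_pot [(0.57, array([0.5002, 0.2564, 0.0023]))]
top narrow_pot_mouth [(0.63, array([ 0.4925, -0.0225,  0.0766]))]
```

View pics/side7c.png

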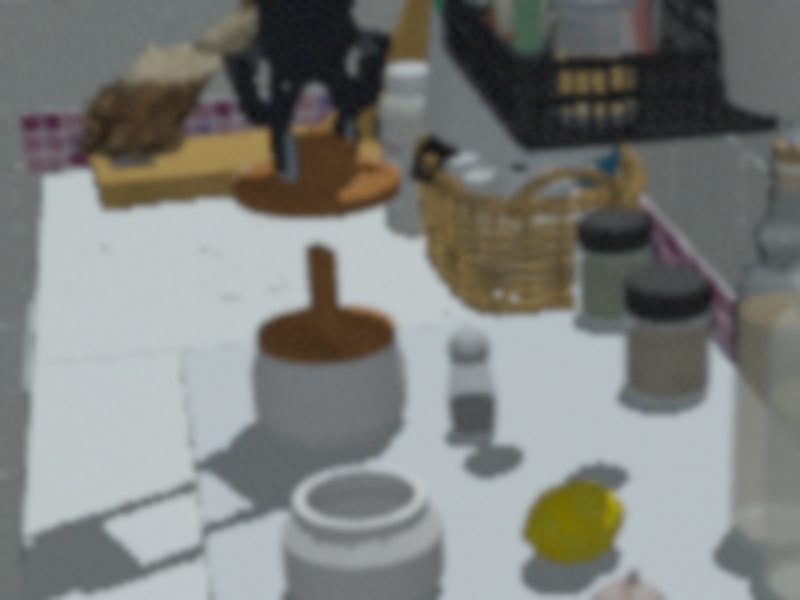

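View pics/top7c.png

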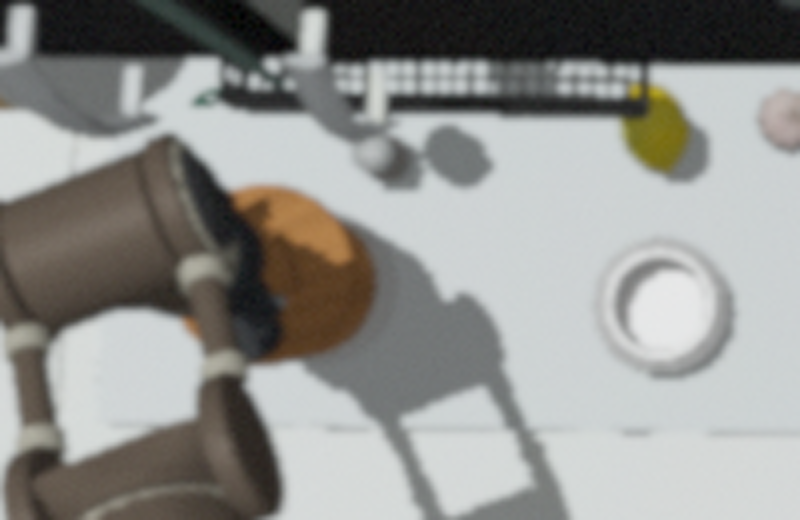

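Run:
```python
from h import *
env.close_job()
```

```text
the job is handed in; nothing more can be done
```

I lifted the nested pair by the inner lid's tab, set it on the wide pot and let go. I then gripped the outer lid by its collar and raised it straight up by about 120 mm. I handed the job in at about 23 s, with the arm still holding the outer lid in the air above the pot.

**Last checks before handing in:**
- **Inner lid:** it is seated and was not disturbed. Contact came within 0.5 mm of the predicted height. After the outer lid came off, the flange top read 0.083–0.084 m (0.083 expected) and the tab top about 0.152 m (0.153 expected).
- **Outer lid:** its skirt hangs about 44 mm above the tab. The wrist carried about 2 N, which is the outer lid's weight alone.
- **Bystanders:** the narrow pot still measured at its starting position. The shaker, lemon and garlic looked unmoved in the pictures. I did not measure the timer or mug again.

**Disagreements:**
- **Tilt of the outer lid:** the top camera read it as level, within 0.003 rad. The side camera gave 0.03 rad about one axis. I put that down to pixels from the rim edge, because it looked level in the picture.
- **Positions:** the two cameras' network readings for the inner handle, inner seat, lid underside and narrow pot mouth differed by up to about 4 mm, which is their stated accuracy. Those for the wide pot's base differed by 6 mm in height.

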